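# Try the gap under a bracket with a taper gauge and hold it there

### The arm

A 7-joint arm with a two-finger parallel gripper is mounted at the origin on the work surface. World frame = base frame: x ahead of the robot, y to its left, z up, the work surface at z = 0. Lengths are in m, angles in rad, forces in N, time in s.
With the tool pointing down it reaches from about 0.35 to 0.9 m from the base axis. Payload 8.1 kg.
Tool frame: the origin (TCP) lies between the finger pads; the fingertips stand 22 mm ahead of it and the grasp point (between the pads) lies 3 mm ahead of it (arm.tip_reach is the distance from the TCP to the fingertips, in m); z points along the fingers, y is the line along which they close (so a half turn about z gives the same grasp; the last joint's range is limited). The gripper opens to 92 mm and grips with 3 to 60 N. Pads are 19 mm wide; open, the fingers measure 130 mm over their backs; the gripper's body (75 mm by 190 mm) begins 47 mm behind the grasp point.
Start: joints at [1.062, 0.434, 0.025, 1.573, -0.012, 1.134, -0.075], TCP at [0.247, -0.574, 0.249] pointing down, gripper open.
Joint ranges: [-2.62, 2.62], [-0.44, 2.09], [-1.27, 1.32], [0.08, 2.57], [-1.32, 4.46], [0.12, 2], [-2.74, 2.74]. Speed limits (rad/s): [2.22, 2.22, 3.01, 3.01, 3.14, 3.14, 3.14].

### API

Orientations are given as a rotation vector (axis times angle).
In Python, from cell import telemetry, vision, job, arm gives the robot as it stands. The module is installed in compiled form; this text tells all that it offers.
- The arm moves only by the shell command python3 -m creep 'ROWS' [FORCE]. ROWS is text: rows parted by semicolons, each of 7 numbers parted by spaces: the finger opening in cm, from 0 to 9.18, then the shift along the tool's x, y, z in cm, then the turn, a rotation vector about the tool's x, y, z in degrees. A call has 1 to 5 rows; each row is the pose to reach, as a shift and turn from the pose commanded when the call began, along the tool's axes at that moment; what a row does not reach only later rows make up. A row lasts 1/8 s, in which the tool goes at most 62.5 mm and 10.7 degrees, less where a joint would pass 70% of its speed; a pose out of reach is approached as far as the arm can. A call with a gripper value outside its range is refused whole. The fingers move at their own pace and stop on an object; FORCE is the grip in N (left out, the last holds). Time passes only in rows, so rows that repeat a pose let the fingers close. It gives the time, the measured TCP pose, the force, the opening and the grip force at its end, in the units of the state.
- telemetry.observe(): the state, without advancing time (a new reading comes with each control period).
- vision.get_image(name): name is "side" or "top"; returns the picture (420x560x3 uint8, red, green, blue); there is no depth.
- vision.camera_info(name): a dict with "fov_y" (degrees; the focal length in pixels is half the picture's height over the tangent of half this angle, whatever the lens; pixels are square), "cx", "cy" (the principal point, pixels), "extrinsics" (4x4, takes a point from camera to world coordinates). Camera axes: x right, y down, z forward; pixel columns grow to the right and rows downward; lengths in m; the calibration is good to about 2 mm. A picture is of the moment at which its call begins. camera_info takes no time and is no camera call.
- job.sign_off(): hands the job in; it is judged then, once.
The state is a dict: "clock": time; "joints": joint angles; "dq": joint speeds; "joint_efforts": joint torques, N m; "position": TCP position; "ee_rot": TCP orientation; "force": force on the tool from outside, world axes, zero at the start; "ft_torque": the same for the moment, N m; "width": opening from 0.0 (shut) to 1.0 (fully open); "gripper_force": force on a finger pad.
Only numpy, scipy, OpenCV 4.12 (cv2) and the standard library are available. Lean on these libraries where they do the work, as an engineer would, in place of code of your own. Each camera call takes 0.05 s, during which the arm holds its last target. There are 200 camera calls.

### The job

The steel bracket bolted to the angle plate hangs a few millimetres clear of the marking-out plate, and I want to read that gap. Take the taper gauge by its knurled grip, lay it flat on the plate in front of the bracket and slide its thin end straight in under the middle of the foot until it drags snugly between foot and plate, without forcing it. Finish still gripping it there, flat and lightly pushed home, and leave the other tools where they lie.

Things in the scene. Friction and masses are not known exactly. Their poses are not given: they have to be found in the camera images.
- gauge: taper gauge, plain steel, 170 mm long, about 0.2 kg, lying flat. Knurled grip 50 mm long (x), 20 wide (y), 14 high; from it a blade 120 long, 18 wide runs to +x, underside level with the grip's, upper face sloping evenly from 12 mm thick at the grip to 2 mm at the thin end, with cross lines. Origin: under the middle of the grip, on the underside; x points to the thin end, z up
- gauge_tip (a point): middle of the lower edge of the gauge's thin end, 145 mm along +x from the gauge's origin
- gauge_heel (a point): middle of the lower edge of the grip's back end, 25 mm along -x from the gauge's origin
- bracket: fixed L-shaped steel bracket. Its level foot, 90 mm wide (y), 92 deep (x), 16 thick, hangs 4.5 to 8 mm above the plate (it varies); the space below is clear 92 mm deep. A leg 96 mm high, 80 mm back, is bolted to the angle plate. Origin: middle of the foot's lower front edge (its height is the gap); x points in under the foot, square to the edge, towards the angle plate; y along the edge
- plate: the marking-out plate: the flat cast-iron work surface, top at height 0; origin on the top; the gauge slides on it (friction coefficient about 0.6 between metal parts) and it is the lower side of the gap
- angle_plate: fixed cast-iron angle plate with slotted face, 160 mm wide, 140 mm high, 110 mm deep, behind the bracket. Origin: middle of the lower edge of its front face; the bracket's foot reaches 92 mm out from this face
- parallel: bystander: plain straight steel parallel, 150 x 22 x 14 mm, without taper or grip, lying flat; origin under its middle, x along it. One of it and the gauge lies to the left, the other to the right
- vblock_a: bystander: V-block 60 x 55 x 45 mm; origin under its middle
- vblock_b: bystander: V-block 60 x 55 x 45 mm; origin under its middle
- try_square: bystander: engineer's square lying flat, stock 100 mm along y, blade 145 mm along x, 16 mm high; origin under the middle of the stock
- steel_rule: bystander: steel rule 300 x 25 x 4 mm; origin under its middle, x along it
- clamp: bystander: toolmaker's clamp lying flat, about 100 x 110 x 14 mm; origin under its middle
- scriber: bystander: steel scriber 140 mm long, 9 mm thick, lying along its x; origin under its middle

How it is judged:
On the way, in this order (a step that is already met when the one before it is completed fails the run):
1. the gauge is gripped by its grip block and laid flat in front of the bracket, thin end still outside, within 70 mm of the foot's front edge (contact force between the fingers and gauge above 3 N and x of the grasp point in the frame of gauge between -0.03 and 0.03 m and y of the grasp point in the frame of gauge between -0.012 and 0.012 m and y of gauge_tip in the frame of bracket between -0.03 and 0.03 m and x of gauge_tip in the frame of bracket between -0.07 and 0 m and height (world z) of each of gauge_tip, gauge_heel below 0.004 m), for 0.1 s.
2. the thin end, gauge in the fingers, has slid in under the foot by 10 mm (contact force between the fingers and gauge above 3 N and x of the grasp point in the frame of gauge between -0.03 and 0.03 m and y of the grasp point in the frame of gauge between -0.012 and 0.012 m and y of gauge_tip in the frame of bracket between -0.03 and 0.03 m and x of gauge_tip in the frame of bracket above 0.01 m), for 0.05 s.
At the end, for the whole second after the job is handed in: Fingers grip the gauge by its grip (over 3 N); it lies still and flat on the plate (ends within 1.5 mm), thin end over 20 mm in, within 30 mm of the foot's middle and 0.2 rad of square; 0.5 to 30 N on the foot, over 0.5 N on the plate; other tools within 15 mm of their starts (contact force between the fingers and gauge above 3 N and x of the grasp point in the frame of gauge between -0.03 and 0.03 m and y of the grasp point in the frame of gauge between -0.012 and 0.012 m and y of gauge_tip in the frame of bracket between -0.03 and 0.03 m and height (world z) of each of gauge_tip, gauge_heel below 0.0015 m and x of gauge_tip in the frame of bracket above 0.02 m and angle between the x axis of gauge and the x axis of bracket, either way round below 0.2 rad and contact force between gauge and bracket between 0.5 and 30 N and contact force between gauge and plate above 0.5 N and linear speed of gauge below 0.01 m/s and distance of each of parallel, vblock_a, vblock_b, try_square, steel_rule, clamp, scriber from where it was at the start of the episode below 0.015 m); the arm keeps its last pose, push and grip.
It fails at once if the gauge is forced into the gap (over 45 N on the bracket) (contact force between gauge and bracket above 45 N).
It fails at once if another tool is shifted by more than 15 mm (distance of any of parallel, vblock_a, vblock_b, try_square, steel_rule, clamp, scriber from where it was at the start of the episode above 0.015 m).
It also fails if it takes over 61 s, if anything falls off the work surface, if the arm or the gripper's body presses on something with over 40 N, if the wrist force passes 120 N, or if a joint passes its speed limit or range.

## Working session

There is one attempt and no reset: what is moved stays moved. The work goes in short steps, Python scripts to look and compute and a shell command to move; the robot and the scene stay as the last step left them, time stands still between calls to the robot, and variables do not carry over. Pictures are saved under pics/ and viewed, at most 10 in all, crops included, and the job is handed in when it is done.

```bash
mkdir -p pics
python3 - <<'E'
from cell import telemetry, vision
import cv2,numpy as np
for n in("top","side"):
    im=vision.get_image(n); cv2.imwrite(f"pics/{n}0.png",im[:,:,::-1])
    print(n,vision.camera_info(n))
s=telemetry.observe();print(s["clock"],s["position"],s["ee_rot"],s["force"],s["width"])
E
```

```text
top {'fov_y': 54.521396919199944, 'cx': 274.5712957108162, 'cy': 212.51158572914724, 'extrinsics': array([[ 0.01216122, -0.99616333,  0.08666448,  0.48518479],
       [-0.99973562, -0.01042174,  0.02049565, -0.00882511],
       [-0.01951382, -0.08689082, -0.9960267 ,  1.13604258],
       [ 0.        ,  0.        ,  0.        ,  1.        ]])}
side {'fov_y': 52.32370294892709, 'cx': 283.3620338504766, 'cy': 202.97138315488345, 'extrinsics': array([[-0.93353367, -0.24970862,  0.2572168 ,  0.28634716],
       [-0.3584516 ,  0.66065415, -0.6595821 ,  0.72418273],
       [-0.00522801, -0.70794187, -0.70625135,  0.80824461],
       [ 0.        ,  0.        ,  0.        ,  1.        ]])}
0.1 [ 0.2464843  -0.57386698  0.24804605] [-3.07586271e+00 -6.32639362e-01  6.49587339e-04] [-0.80440834 -0.54944926  0.70010924] 1.00323739390612
```

View pics/top0.png

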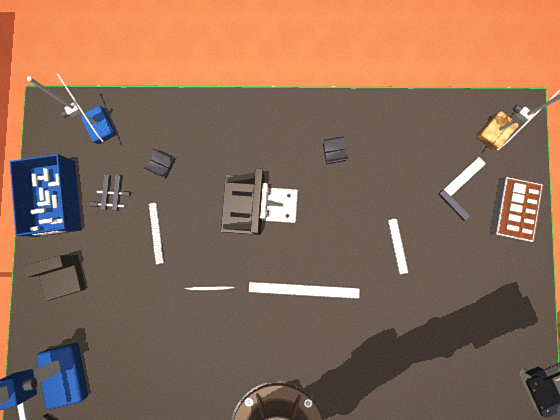

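View pics/side0.png

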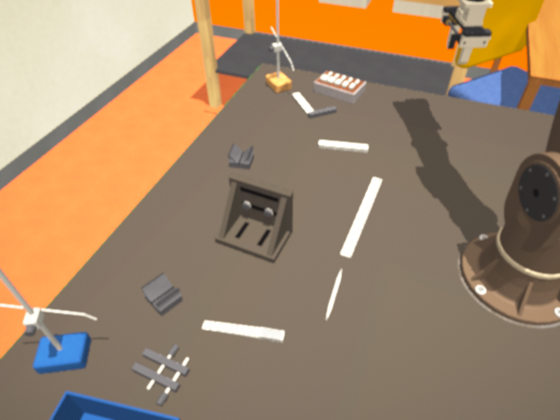

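The top view shows the angle plate at (243,202) with the bracket's foot to its right at (282,205), opening toward world -y. Candidate bars lie at (156,233) and (398,246). Next I'll zoom in on both and measure their shapes.

```bash
cat > h.py <<'E'
import numpy as np,cv2
from cell import vision
def ray(n,px,z):
    c=vision.camera_info(n);f=210/np.tan(np.radians(c["fov_y"]/2));T=np.array(c["extrinsics"])
    d=T[:3,:3]@np.array([(px[0]-c["cx"])/f,(px[1]-c["cy"])/f,1]);o=T[:3,3]
    return o+d*(z-o[2])/d[2]
E
python3 - <<'E'
from h import *
t=cv2.imread("pics/top0.png");s=cv2.imread("pics/side0.png")
r=lambda im,x,y,w,h,k:cv2.resize(im[y:y+h,x:x+w],None,fx=k,fy=k,interpolation=cv2.INTER_CUBIC)
a=r(t,130,195,50,75,5);b=r(t,375,210,50,75,5);c=r(s,195,310,100,40,3);d=r(t,215,160,100,80,3)
out=np.zeros((600,800,3),np.uint8)
for im,x,y in((a,0,0),(b,250,0),(c,500,0),(d,500,120),(r(s,310,130,70,30,3),0,400),(r(s,210,170,90,90,2.2),300,390)):out[y:y+im.shape[0],x:x+im.shape[1]]=im
cv2.imwrite("pics/crops.png",out)
g=cv2.cvtColor(t,cv2.COLOR_BGR2GRAY);m=(g>150).astype(np.uint8)
cs,_=cv2.findContours(m,cv2.RETR_EXTERNAL,cv2.CHAIN_APPROX_NONE)
for q in cs:
    (cx,cy),sz,an=cv2.minAreaRect(q)
    if cv2.contourArea(q)>150 and 140<cx<430 and cy<310 and cy>150:
        bx=cv2.boxPoints(((cx,cy),sz,an));z=.01
        P=np.array([ray("top",p,z) for p in bx]);print(np.round((cx,cy)),np.round(sz,1),np.round(an,1));print(bx.round(1).tolist(),P[:,:2].round(3).tolist(),np.linalg.norm(P[0]-P[1]).round(3),np.linalg.norm(P[1]-P[2]).round(3))
E
```

```text
[304. 290.] [110.7  10.4] 3.4
[[248.39999389648438, 291.70001220703125], [249.0, 281.3999938964844], [359.5, 287.8999938964844], [358.8999938964844, 298.20001220703125]] [[0.365, 0.083], [0.393, 0.082], [0.38, -0.219], [0.352, -0.217]] 0.028 0.301
[398. 246.] [55.7  9.3] 77.9
[[387.29998779296875, 219.8000030517578], [396.3999938964844, 217.8000030517578], [408.1000061035156, 272.29998779296875], [399.0, 274.29998779296875]] [[0.566, -0.297], [0.572, -0.321], [0.424, -0.351], [0.418, -0.326]] 0.026 0.151
[156. 233.] [61.3  8.3] 83.2
[[147.8000030517578, 203.3000030517578], [156.0, 202.3000030517578], [163.3000030517578, 263.1000061035156], [155.0, 264.1000061035156]] [[0.605, 0.369], [0.608, 0.346], [0.44, 0.32], [0.437, 0.342]] 0.023 0.171
[279. 203.] [35.5 37.3] 4.4
[[259.5, 219.89999389648438], [262.3999938964844, 182.6999969482422], [297.79998779296875, 185.39999389648438], [295.0, 222.60000610351562]] [[0.562, 0.056], [0.666, 0.049], [0.66, -0.05], [0.556, -0.042]] 0.104 0.099
```

View pics/crops.png

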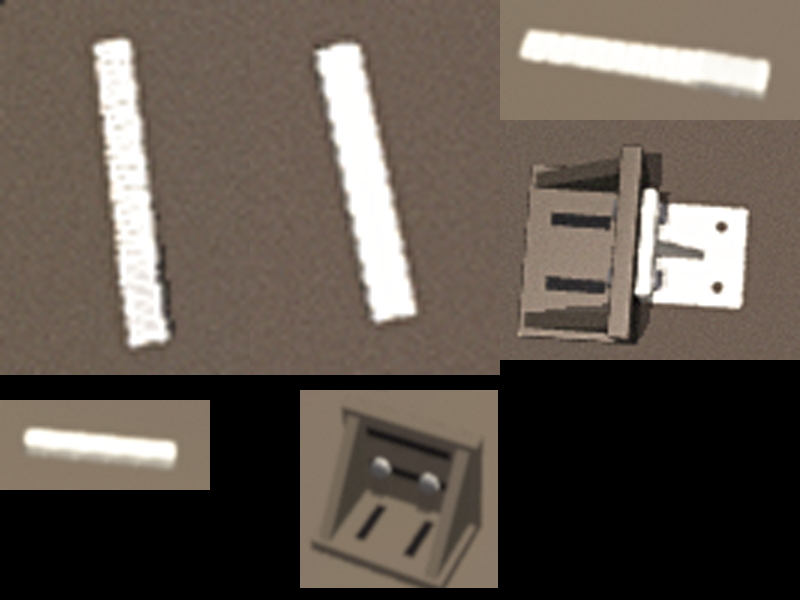

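The left bar is the gauge: it is 171 mm long with cross lines, and its thicker grip end is the one nearest the robot at about (159,263). The right bar is 151 mm and plain, so it is the parallel. Now I'll measure the foot's front edge and the gauge axis, and work out the moves.

```bash
cat >> h.py <<'E'
from scipy.spatial.transform import Rotation as Rt
from cell import telemetry
def plan(x,y,z,yaw):
    s=telemetry.observe();R=Rt.from_rotvec(s["ee_rot"])
    a=np.radians(yaw);X=np.array([np.cos(a),np.sin(a),0]);Z=np.array([0,0,-1.]);T=Rt.from_matrix(np.c_[X,np.cross(Z,X),Z])
    print("t",round(s["clock"],2),"pos",s["position"].round(4),"shift cm",(R.inv().apply(np.array([x,y,z])-s["position"])*100).round(2),"turn deg",np.degrees((R.inv()*T).as_rotvec()).round(2),"F",s["force"].round(1),"w",round(s["width"]*9.2,2),"g",round(s["gripper_force"],1))
E
python3 - <<'E'
from h import *
t=cv2.imread("pics/top0.png");g=cv2.cvtColor(t,cv2.COLOR_BGR2GRAY)
# foot: front edge columns per row (subpixel at level 150), side edges rows per col
def cross(v,l=150):
    i=np.where(v>l)[0];return i
fe=[]
for r in range(192,220):
    v=g[r,285:310].astype(float);i=np.where(v>150)[0][-1];fe.append((285+i+(v[i]-150)/(v[i]-v[i+1]),r))
top=[];bot=[]
for c in range(276,292):
    v=g[175:235,c].astype(float);i=np.where(v>150)[0];a,b=i[0],i[-1]
    top.append((c,175+a-(v[a]-150)/(v[a]-v[a-1])));bot.append((c,175+b+(v[b]-150)/(v[b]-v[b+1])))
W=lambda p:np.array([ray("top",q,.022)[:2] for q in p])
def line(P):
    vx,vy,x,y=cv2.fitLine(P.astype(np.float32),cv2.DIST_HUBER,0,.01,.01).ravel();return np.array([x,y]),np.array([vx,vy])
L=[line(W(p)) for p in(fe,top,bot)]
X=lambda A,B:A[0]+A[1]*np.linalg.solve(np.c_[A[1],-B[1]],B[0]-A[0])[0]
c1,c2=X(L[0],L[1]),X(L[0],L[2]);e=(c1-c2)/np.linalg.norm(c1-c2);n=np.array([-e[1],e[0]])
print("corners",c1,c2,"width",np.linalg.norm(c1-c2),"mid",(c1+c2)/2,"edge yaw",np.degrees(np.arctan2(n[1],n[0])),[np.degrees(np.arctan2(*l[1][::-1])) for l in L])
m=np.zeros_like(g);m[195:275,140:175]=(g[195:275,140:175]>140)
q=np.argwhere(m)[:,::-1]
P=np.array([ray("top",p,.008)[:2] for p in q]);o,d=line(P);d*=np.sign(d[0]);u=(P-o)@d
h=o+d*(u.min()-.001);k=o+d*(u.max()+.001);print("heel",h,"tip",k,u.max()-u.min(),"yaw",np.degrees(np.arctan2(d[1],d[0])))
O=h+.025*d
# side-view check of the ends
for n_,px in(("heel",(284,333)),("tip",(203,325))):print(n_,ray("side",px,.01))
plan(O[0],O[1],.249,np.degrees(np.arctan2(d[1],d[0])))
E
```

```text
corners [ 0.6478724  -0.04800111] [ 0.5552615  -0.04284164] width 0.092754506 mid [ 0.6015669  -0.04542138] edge yaw 86.81128 [np.float32(-3.188723), np.float32(86.30928), np.float32(87.2563)]
heel [0.43738305 0.33175118] tip [0.60830703 0.35811523] 0.17094528329775557 yaw 8.768444
heel [0.44214447 0.32646821 0.01      ]
tip [0.6043131  0.36910142 0.01      ]
t 0.1 pos [ 0.2465 -0.5739  0.248 ] shift cm [ 55.7  -75.05   0.  ] turn deg [-0.08  0.02 14.48] F [-0.8 -0.5  0.7] w 9.23 g 0.0
```

```bash
python3 -m creep '7 3.6 -4.9 0 0 0 0;7 7.2 -9.8 0 0 0 0;7 10.8 -14.7 0 0 0 0;7 14.4 -19.6 0 0 0 0;7 18 -24.5 0 0 0 0' 40
python3 -m creep '7 3.6 -4.9 0 0 0 0;7 7.2 -9.8 0 0 0 0;7 10.8 -14.7 0 0 0 0;7 14.4 -19.6 0 0 0 0;7 18 -24.5 0 0 0 0'
python3 -c "
from h import *;plan(.462,.3356,.12,8.8)"
```

```text
clock: 0.72
position: [0.3154, -0.2761, 0.2486]
ee_rot: [3.077, 0.633, -0.0]
force: [1.7, 0.3, -0.5]
width: 0.76
gripper_force: 0.0
clock: 1.35
position: [0.384, 0.0198, 0.2488]
ee_rot: [3.077, 0.632, 0.001]
force: [1.4, -1.3, 0.1]
width: 0.762
gripper_force: 0.0
t 1.35 pos [0.384  0.0198 0.2488] shift cm [ 19.61 -25.95  12.88] turn deg [ 0.03 -0.02 14.42] F [ 1.4 -1.3  0.1] w 7.01 g 0.0
```

```bash
python3 -m creep '7 3.6 -4.8 0 0 0 3;7 7.2 -9.6 0 0 0 6;7 10.8 -14.4 3 0 0 10;7 14.4 -19.2 6 0 0 14.4;7 18 -24 8 0 0 14.4'
python3 -c "
from h import *;plan(.462,.3356,.12,8.8)"
```

```text
clock: 1.98
position: [0.4526, 0.3016, 0.1704]
ee_rot: [3.131, 0.239, -0.002]
force: [1.1, -0.2, 1.1]
width: 0.759
gripper_force: 0.0
t 1.98 pos [0.4526 0.3016 0.1704] shift cm [ 1.45 -3.22  5.03] turn deg [ 0.07  0.06 -0.07] F [ 1.1 -0.2  1.1] w 6.98 g 0.0
```

```bash
python3 -m creep '7 1 -2.6 4 0 0 0;7 1 -2.6 7 0 0 0;7 1 -2.6 7 0 0 0;7 1 -2.6 7 0 0 0'
python3 - <<'E'
from h import *
plan(.462,.3356,.0245,8.8)
o=[]
for n,(x,y) in(("top",(110,180)),("side",(170,240))):
    im=vision.get_image(n)[:,:,::-1];o.append(cv2.resize(im[y:y+130,x:x+130],None,fx=3,fy=3,interpolation=cv2.INTER_CUBIC))
cv2.imwrite("pics/g1.png",np.hstack(o))
E
```

```text
clock: 2.48
position: [0.4589, 0.3278, 0.1029]
ee_rot: [-3.132, -0.241, -0.001]
force: [0.7, -0.7, -0.1]
width: 0.764
gripper_force: 0.0
t 2.48 pos [0.4589 0.3278 0.1029] shift cm [ 0.43 -0.72  7.84] turn deg [-0.01 -0.04  0.02] F [ 0.7 -0.7 -0.1] w 7.03 g 0.0
```

View pics/g1.png

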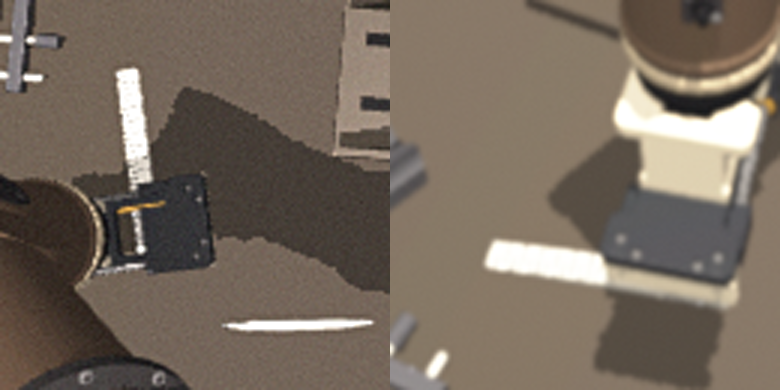

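The gripper stands over the grip end in both views. In the top crop the gauge runs from (128,70) down to about (140,250), between the fingers. Descending and closing.

```bash
python3 -m creep '7 0.4 -0.7 3 0 0 0;7 0.4 -0.7 6 0 0 0;7 0.4 -0.7 7.5 0 0 0;7 0.4 -0.7 7.8 0 0 0;7 0.4 -0.7 7.8 0 0 0'
python3 -c "
from h import *;plan(.462,.3356,.0245,8.8)"
python3 -m creep '1 0 0 0 0 0 0;1 0 0 0 0 0 0;1 0 0 0 0 0 0;1 0 0 0 0 0 0;1 0 0 0 0 0 0' 40
python3 -m creep '1 0 0 0 0 0 0;1 0 0 0 0 0 0;1 0 0 0 0 0 0'
python3 -c "
from h import *;plan(.462,.3356,.0245,8.8)"
```

```text
clock: 3.2
position: [0.4618, 0.3357, 0.0249]
ee_rot: [-3.132, -0.242, -0.002]
force: [0.2, 0.7, 0.2]
width: 0.764
gripper_force: 0.0
t 3.2 pos [0.4618 0.3357 0.0249] shift cm [0.02 0.01 0.04] turn deg [-0.03 -0.06  0.03] F [0.2 0.7 0.2] w 7.03 g 0.0
clock: 3.82
position: [0.4613, 0.3354, 0.024]
ee_rot: [3.132, 0.242, 0.0]
force: [-0.7, -0.8, -0.3]
width: 0.268
gripper_force: 0.0
clock: 4.2
position: [0.4613, 0.3354, 0.024]
ee_rot: [3.132, 0.242, -0.0]
force: [-0.5, -0.1, 0.3]
width: 0.211
gripper_force: 39.8
t 4.2 pos [0.4613 0.3354 0.024 ] shift cm [ 0.07 -0.01 -0.05] turn deg [0.   0.   0.05] F [-0.5 -0.1  0.3] w 1.94 g 39.8
```

```bash
python3 -m creep '1 0 0 -1 0 0 0;1 0 0 -5 0 0 0;1 0 0 -10 0 0 0;1 0 0 -15 0 0 0;1 0 0 -20 0 0 0'
python3 -c "
from h import *;plan(.591,-.230,.224,86.8)"
```

```text
clock: 4.82
position: [0.4608, 0.3351, 0.2261]
ee_rot: [3.132, 0.243, -0.0]
force: [0.3, 0.4, -1.8]
width: 0.213
gripper_force: 39.8
t 4.83 pos [0.4608 0.3351 0.2261] shift cm [ 4.15 57.84  0.21] turn deg [-1.000e-02  1.000e-02 -7.793e+01] F [ 0.3  0.4 -1.8] w 1.96 g 39.8
```

```bash
python3 -m creep '1 0.4 4 0 0 0 -7;1 0.8 9 0 0 0 -15;1 1.2 14 0 0 0 -23;1 1.6 19 0 0 0 -31;1 2 24 0 0 0 -39'
python3 -c "
from h import *;plan(.591,-.230,.224,86.8)"
```

```text
clock: 5.45
position: [0.5179, 0.0996, 0.2245]
ee_rot: [2.868, 1.281, 0.0]
force: [0.9, 0.6, -2.2]
width: 0.214
gripper_force: 39.8
t 5.45 pos [0.5179 0.0996 0.2245] shift cm [-19.66  27.44   0.07] turn deg [ 2.000e-02  2.000e-02 -3.867e+01] F [ 0.9  0.6 -2.2] w 1.97 g 39.8
```

```bash
python3 -m creep '1 -3 4.2 0 0 0 -8;1 -6.3 8.8 0 0 0 -16;1 -9.6 13.4 0 0 0 -24;1 -12.9 18 0 0 0 -32;1 -16 22.3 0 0 0 -38.6'
python3 -m creep '1 0 0 0 0 0 0'
python3 -c "
from h import *;plan(.591,-.230,.224,86.8)"
```

```text
clock: 6.08
position: [0.5757, -0.1693, 0.2245]
ee_rot: [2.285, 2.155, -0.0]
force: [1.8, 0.4, -1.6]
width: 0.211
gripper_force: 39.8
clock: 6.2
position: [0.5754, -0.1733, 0.2234]
ee_rot: [2.296, 2.143, -0.003]
force: [-0.4, 0.9, -2.9]
width: 0.212
gripper_force: 39.8
t 6.2 pos [ 0.5754 -0.1733  0.2234] shift cm [-5.55  1.94 -0.05] turn deg [-0.07  0.11 -0.76] F [-0.4  0.9 -2.9] w 1.95 g 39.8
```

```bash
python3 -m creep '1 -5.5 1.9 0 0 0 0;1 -5.5 1.9 5 0 0 0;1 -5.5 1.9 10 0 0 0;1 -5.5 1.9 14 0 0 0;1 -5.5 1.9 15.5 0 0 0'
python3 -m creep '1 0 0 0 0 0 0;1 0 0 0 0 0 0'
python3 - <<'E'
from h import *
plan(.591,-.230,.0285,86.8)
o=[]
for n,(x,y) in(("top",(240,130)),("side",(230,90))):
    im=vision.get_image(n)[:,:,::-1];cv2.imwrite(f"pics/raw_{n}.png",im);o.append(cv2.resize(im[y:y+130,x:x+130],None,fx=3,fy=3,interpolation=cv2.INTER_CUBIC))
cv2.imwrite("pics/g2.png",np.hstack(o))
E
```

```text
clock: 6.82
position: [0.59, -0.2222, 0.0671]
ee_rot: [-2.287, -2.15, 0.003]
force: [-0.7, 0.4, -1.6]
width: 0.217
gripper_force: 39.8
clock: 7.08
position: [0.5928, -0.2229, 0.071]
ee_rot: [2.287, 2.15, 0.002]
force: [0.5, -0.2, -1.9]
width: 0.213
gripper_force: 39.8
t 7.08 pos [ 0.5928 -0.2229  0.071 ] shift cm [-0.71 -0.14  4.25] turn deg [ 0.16  0.03 -0.35] F [ 0.5 -0.2 -1.9] w 1.96 g 39.8
```

View pics/g2.png

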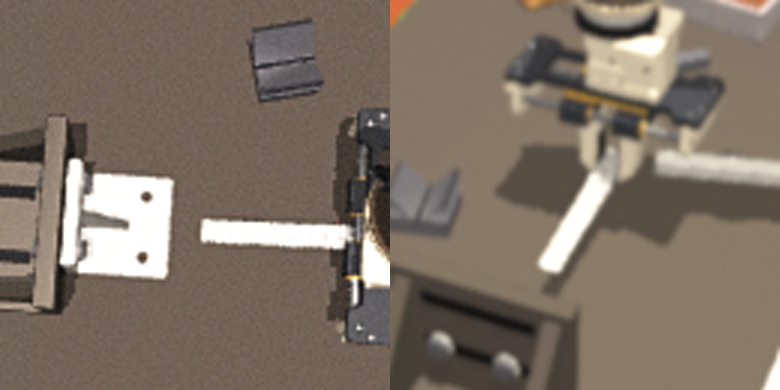

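The gauge is held and points square at the foot. Its tip is at about (202,231) in the top crop, roughly 30 mm short of the foot edge at x≈170 and in line with the foot's middle. The parallel lies clear of the fingers. Next I'll lower it gently.

```bash
python3 -m creep '1 -0.3 0 2 0 0 -0.3;1 -0.3 0 3.5 0 0 -0.3;1 -0.3 0 4 0 0 -0.3;1 -0.3 0 4.3 0 0 -0.3;1 -0.3 0 4.3 0 0 -0.3'
python3 -c "
from h import *;plan(.5925,-.2259,.024,86.8)"
```

```text
clock: 7.8
position: [0.5914, -0.2258, 0.0259]
ee_rot: [-2.283, -2.158, -0.0]
force: [0.8, -0.4, -1.8]
width: 0.213
gripper_force: 39.8
t 7.8 pos [ 0.5914 -0.2258  0.0259] shift cm [0.   0.11 0.19] turn deg [ 0.   -0.01 -0.04] F [ 0.8 -0.4 -1.8] w 1.96 g 39.8
```

```bash
python3 -m creep '1 0 0 0.1 0 0 0;1 0 0 0.15 0 0 0;1 0 0 0.15 0 0 0'
python3 -m creep '1 0 0 0.05 0 0 0;1 0 0 0.05 0 0 0'
python3 -m creep '1 0 0 0.05 0 0 0;1 0 0 0.05 0 0 0'
python3 -c "
from h import *;plan(.5925,-.2259,.024,86.8)"
```

```text
clock: 8.18
position: [0.5914, -0.2261, 0.0247]
ee_rot: [2.283, 2.157, 0.0]
force: [-0.3, -0.2, -2.7]
width: 0.215
gripper_force: 39.8
clock: 8.43
position: [0.5914, -0.2262, 0.0241]
ee_rot: [2.284, 2.157, 0.0]
force: [0.3, -0.4, -1.3]
width: 0.213
gripper_force: 39.8
clock: 8.68
position: [0.5914, -0.2261, 0.024]
ee_rot: [2.283, 2.157, -0.0]
force: [-2.8, -0.5, 4.4]
width: 0.213
gripper_force: 39.8
t 8.68 pos [ 0.5914 -0.2261  0.024 ] shift cm [ 0.03  0.11 -0.  ] turn deg [ 0.01  0.02 -0.06] F [-2.8 -0.5  4.4] w 1.96 g 39.8
```

```bash
python3 -m creep '3 0 0 0 0 0 0;3 0 0 0 0 0 0;3 0 0 0 0 0 0;3 0 0 0 0 0 0'
python3 -m creep '1 0 0 0 0 0 0;1 0 0 0 0 0 0;1 0 0 0 0 0 0;1 0 0 0 0 0 0;1 0 0 0 0 0 0' 40
python3 -m creep '1 1 0 0 0 0 0;1 2 0 0 0 0 0;1 2 0 0 0 0 0'
python3 -c "
from h import *;plan(.5925,-.2259,.024,86.8)"
```

```text
clock: 9.18
position: [0.5913, -0.226, 0.0234]
ee_rot: [-2.284, -2.157, 0.0]
force: [0.5, -0.2, 0.1]
width: 0.328
gripper_force: 0.0
clock: 9.8
position: [0.5913, -0.226, 0.0235]
ee_rot: [-2.284, -2.157, 0.0]
force: [0.2, -0.7, -1.3]
width: 0.213
gripper_force: 39.9
clock: 10.18
position: [0.5926, -0.2039, 0.0235]
ee_rot: [-2.28, -2.16, -0.001]
force: [-0.3, 0.7, -1.3]
width: 0.209
gripper_force: 39.9
t 10.18 pos [ 0.5926 -0.2039  0.0235] shift cm [-2.2   0.11 -0.05] turn deg [-0.01 -0.06  0.09] F [-0.3  0.7 -1.3] w 1.93 g 39.9
```

```bash
python3 -m creep '1 0.7 0 0 0 0 0;1 1.4 0 0 0 0 0;1 2.1 0 0 0 0 0;1 2.8 0 0 0 0 0;1 2.8 0 0 0 0 0'
python3 -m creep '1 0.2 0 0 0 0 0;1 0.4 0 0 0 0 0;1 0.6 0 0 0 0 0'
python3 -c "
from h import *;plan(.6016,-.0454,.024,86.8)
im=vision.get_image('top')[:,:,::-1];cv2.imwrite('pics/g3.png',cv2.resize(im[150:260,230:370],None,fx=4,fy=4,interpolation=cv2.INTER_CUBIC))"
```

```text
clock: 10.8
position: [0.5942, -0.177, 0.0235]
ee_rot: [-2.282, -2.159, -0.001]
force: [-0.8, -0.3, -1.6]
width: 0.209
gripper_force: 39.9
clock: 11.18
position: [0.5943, -0.1722, 0.0235]
ee_rot: [2.284, 2.157, -0.0]
force: [0.4, -0.9, -1.4]
width: 0.213
gripper_force: 39.9
t 11.18 pos [ 0.5943 -0.1722  0.0235] shift cm [12.7   0.   -0.05] turn deg [-0.    0.   -0.07] F [ 0.4 -0.9 -1.4] w 1.96 g 39.9
```

View pics/g3.png

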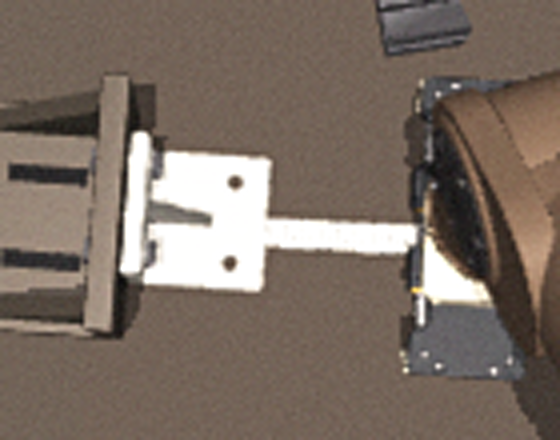

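The thin end is under the foot: the blade meets the front edge at (268,232), with the foot's middle at about (268,224), so it is roughly 5 mm off centre. I'll keep advancing in small steps and watch the force.

```bash
python3 -m creep '1 0.2 0 0 0 0 0;1 0.4 0 0 0 0 0;1 0.6 0 0 0 0 0;1 0.6 0 0 0 0 0'
python3 -m creep '1 0.1 0 0 0 0 0;1 0.2 0 0 0 0 0;1 0.3 0 0 0 0 0;1 0.3 0 0 0 0 0' | grep -E 'pos|force'
python3 -m creep '1 0.1 0 0 0 0 0;1 0.2 0 0 0 0 0;1 0.3 0 0 0 0 0;1 0.3 0 0 0 0 0' | grep -E 'pos|force'
```

```text
clock: 11.72
position: [0.5948, -0.1657, 0.0235]
ee_rot: [-2.283, -2.158, -0.0]
force: [0.6, 0.4, -1.1]
width: 0.214
gripper_force: 39.9
position: [0.5949, -0.163, 0.0235]
force: [-0.8, -0.6, -2.0]
gripper_force: 39.9
position: [0.5951, -0.1599, 0.0235]
force: [-0.4, 0.4, -1.4]
gripper_force: 39.9
```

```bash
for i in 1; do python3 -m creep '1 0.1 0 0 0 0 0;1 0.2 0 0 0 0 0;1 0.2 0 0 0 0 0' | grep -E 'pos|force:'
python3 -m creep '1 0.1 0 0 0 0 0;1 0.2 0 0 0 0 0;1 0.2 0 0 0 0 0' | grep -E 'pos|force:'
python3 -m creep '1 0.1 0 0 0 0 0;1 0.2 0 0 0 0 0;1 0.2 0 0 0 0 0' | grep -E 'pos|force:'; done
```

```text
position: [0.5952, -0.158, 0.0235]
force: [-0.7, 0.2, -1.0]
gripper_force: 39.9
position: [0.5953, -0.1559, 0.0235]
force: [0.7, 0.7, -1.7]
gripper_force: 39.9
position: [0.5955, -0.1539, 0.0235]
force: [0.3, -0.1, -1.1]
gripper_force: 39.9
```

```bash
python3 -m creep '1 0.1 0 0 0 0 0;1 0.1 0 0 0 0 0' | grep -E 'pos|^force:'
python3 -m creep '1 0.1 0 0 0 0 0;1 0.1 0 0 0 0 0' | grep -E 'pos|^force:'
python3 -m creep '1 0.1 0 0 0 0 0;1 0.1 0 0 0 0 0' | grep -E 'pos|^force:'
python3 -m creep '1 0.1 0 0 0 0 0;1 0.1 0 0 0 0 0' | grep -E 'pos|^force:'
```

```text
position: [0.5954, -0.1531, 0.0235]
force: [-0.1, 0.6, -1.4]
position: [0.5955, -0.1521, 0.0235]
force: [0.5, 0.5, -0.6]
position: [0.5956, -0.151, 0.0235]
force: [0.2, -0.1, -1.5]
position: [0.5956, -0.1501, 0.0235]
force: [-0.1, 1.0, -1.4]
```

```bash
python3 -m creep '1 0.1 0 0 0 0 0;1 0.1 0 0 0 0 0' | grep -E 'pos|^force:'
python3 -m creep '1 0.1 0 0 0 0 0;1 0.1 0 0 0 0 0' | grep -E 'pos|^force:'
python3 -m creep '1 0.1 0 0 0 0 0;1 0.1 0 0 0 0 0' | grep -E 'pos|^force:'
```

```text
position: [0.5957, -0.149, 0.0235]
force: [0.9, 0.9, -1.5]
position: [0.5958, -0.1481, 0.0235]
force: [0.4, -0.2, -0.2]
position: [0.5958, -0.1471, 0.0235]
force: [-0.5, -0.2, -1.0]
```

```bash
python3 -m creep '1 0.1 0 0 0 0 0;1 0.2 0 0 0 0 0;1 0.2 0 0 0 0 0' | grep -E 'pos|^force:'
python3 -m creep '1 0.1 0 0 0 0 0;1 0.2 0 0 0 0 0;1 0.2 0 0 0 0 0' | grep -E 'pos|^force:'
```

```text
position: [0.5959, -0.1453, 0.0235]
force: [0.1, -0.4, -1.9]
position: [0.5959, -0.1442, 0.0235]
force: [-1.4, -5.5, -1.2]
```

```bash
python3 -m creep '1 0.1 0 0 0 0 0;1 0.1 0 0 0 0 0' | grep -E 'pos|^force:'
python3 -m creep '1 0.1 0 0 0 0 0;1 0.1 0 0 0 0 0' | grep -E 'pos|^force:'
```

```text
position: [0.5959, -0.1438, 0.0235]
force: [-0.1, -6.3, 0.5]
position: [0.5959, -0.1435, 0.0235]
force: [-0.6, -8.1, -0.4]
```

```bash
python3 -m creep '1 0 0 0 0 0 0;1 0 0 0 0 0 0;1 0 0 0 0 0 0;1 0 0 0 0 0 0'
python3 - <<'E'
from h import *
plan(.6016,-.0454,.024,86.8)
o=[]
for n,(x,y) in(("top",(240,150)),("side",(210,90))):
    im=vision.get_image(n)[:,:,::-1];o.append(cv2.resize(im[y:y+130,x:x+130],None,fx=3,fy=3,interpolation=cv2.INTER_CUBIC))
cv2.imwrite("pics/g4.png",np.hstack(o))
E
```

```text
clock: 17.35
position: [0.5959, -0.1436, 0.0235]
ee_rot: [2.284, 2.154, -0.003]
force: [-1.1, -8.6, -0.4]
width: 0.209
gripper_force: 39.9
t 17.35 pos [ 0.5959 -0.1436  0.0235] shift cm [ 9.83 -0.01 -0.08] turn deg [-0.02  0.16 -0.16] F [-1.1 -8.6 -0.4] w 1.93 g 39.9
```

View pics/g4.png

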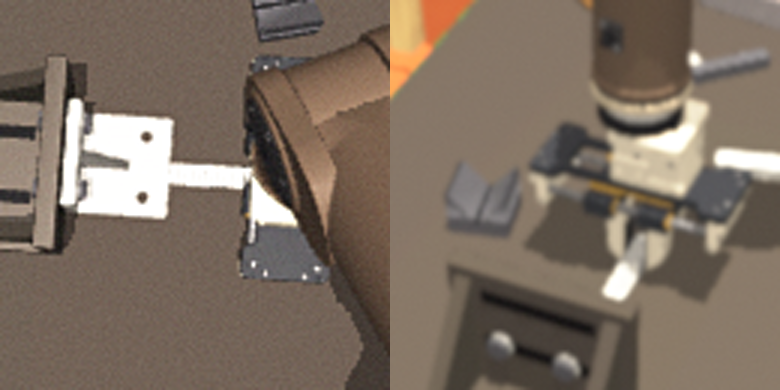

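The gauge is square under the foot (blade at (170,174) in the top crop), held with 40 N and pushed home with about 8.5 N. It is steady, and the other tools visible in the pictures are undisturbed.

```bash
python3 -c "
from cell import job;print(job.sign_off())"
```

```text
the job is handed in; nothing more can be done
None
```

The job is handed in: the gauge lies flat, still gripped by its knurled grip, about 46 mm in under the foot and roughly 5 mm off its middle, pushed home with about 8.5 N, which puts the gap at roughly 5.8 mm by arm position (I did not read the gauge lines); the sign-off returned no verdict.

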